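# Snap the wide fittings case shut

## Task

Two gasketed fittings cases stand ajar on the hose-shop bench. Press the lid of the wide case down against its gasket until the front catch snaps over it and the lid stays fully down by itself; leave the lid of the narrow case standing open just as it is.

Things in the scene. Friction and masses are not known exactly. Their poses are not given: they have to be found in the camera images.
- wide_lid (a joint): Lid of the WIDE case (fixed grey box 200 x 240 x 85 mm on a 10 to 56 mm riser). Flat lid, 12 mm, hinged at the edge away from the robot, stays where left. Rad: 0 = on its rigid stop, grows as it opens; starts 0.25 to 0.55. Catch at mid front rubs from 0.07, gasket resists from 0.04; snaps over 2 mm before the stop, then rests near 0.012; uncaught, it springs up. About 15 N at wide_press.
- wide_press (a point): Point to press on the TOP face of the wide lid, moving with it: middle line, 35 mm behind the front edge. z = outward normal of the top, y along the hinge, -x towards the front edge. Hinge axis at +165 mm x, -12 mm z in this frame; at lid 0 the point is level 165 mm in front of it, 12 mm above. The catch (40 mm wide) stands 18 mm above the shut lid, its nose 38 mm to the front of this point.
- narrow_lid (a joint): Lid of the NARROW case: the same kind of case, lid, catch and gasket, but only 140 mm wide, fixed on its own riser. Rad, as for the wide lid; starts 0.25 to 0.55; to be left as it is.
- narrow_press (a point): The same point on the narrow lid (top face, middle, 165 mm from the hinge axis), same axes; to be left where it is.

How it is judged:
By the outcome, as a careful person would: the job done as asked, in the order asked, and still so for the second after the job is handed in, with the robot touching nothing.
It also fails if it takes over 32 s, if anything falls off the work surface, if the arm or the gripper's body presses on something with over 40 N, if the wrist force passes 120 N, or if a joint passes its speed limit or range.

## Robot

A 7-joint arm with a two-finger parallel gripper is mounted at the origin on the work surface. World frame = base frame: x ahead of the robot, y to its left, z up, the work surface at z = 0. Lengths are in m, angles in rad, forces in N, time in s.
With the tool pointing down it reaches from about 0.35 to 0.9 m from the base axis. Payload 8.1 kg.
Tool frame: the origin (TCP) lies on the centre line of the jaws, within the pads' length; the fingertips stand 19 mm ahead of it and the grasp point (between the pads) is the TCP; z points along the fingers, y is the direction in which the jaws open and shut (so a half turn about z gives the same grasp; the last joint's range is limited). The gripper opens to 92 mm and grips with 3 to 60 N. Pads are 19 mm wide; open, the fingers measure 130 mm over their backs; the gripper's body (75 mm by 190 mm) begins 47 mm behind the grasp point.
Start: joints at [1.162, 0.434, 0.025, 1.573, -0.012, 1.134, -0.075], TCP at [0.188, -0.596, 0.246] pointing down, gripper open.
Joint ranges: [-2.62, 2.62], [-0.44, 2.09], [-1.27, 1.32], [0.08, 2.57], [-1.32, 4.46], [0.12, 2], [-2.74, 2.74]. Speed limits (rad/s): [2.22, 2.22, 3.01, 3.01, 3.14, 3.14, 3.14].

## Interface

Orientations are given as a rotation vector (axis times angle).
In Python, from cell import monitor, imaging, workorder, outline_of gives the robot as it stands.
- The arm moves only by the tool move_arm, never from a script. Its argument "series" is a list of rows, each a list of 6 numbers: the shift along the world's x, y, z in cm, then the turn, a rotation vector about the world's x, y, z in degrees. A call has 1 to 8 rows; each row shifts and turns the commanded pose from where the row before left it; what a row does not reach is not made up. A row lasts 1/10 s, in which the tool goes at most 50 mm and 8.59 degrees, less where a joint would pass 70% of its speed; a pose out of reach is approached as far as the arm can. A call with a gripper value outside its range is refused whole. "grip" is the opening, from 0 (shut) to 1 (fully open), set as the call begins (left out, the last holds). The fingers move at their own pace and stop on an object; "force" is the grip in N (left out, the last holds). Time passes only in rows, so rows that do not move let the fingers close. It gives the time, the measured TCP pose, the force and the opening at its end, in the units of the state.
- monitor.observe(): the state, without advancing time (a new reading comes with each control period).
- imaging.get_image(name): name is "side" or "top"; returns a dict with "color" (480x640x3 uint8, red, green, blue), "fx", "fy", "cx", "cy" (pixels), "rvec" (rotation vector, rad) and "tvec" (3), from world to camera coordinates, as OpenCV has them. Camera axes: x right, y down, z forward; pixel columns grow to the right and rows downward; lengths in m; the calibration is good to about 2 mm. A picture is of the moment at which its call begins. There is no depth.
- workorder.sign_off(): hands the job in, once; it reports no verdict.
Trained networks look in the newest picture that a camera, given by its name, has taken for a name from the list of things; names that differ only in an ending like _2 or _b are one class to them, and where a whole thing is asked for, a point or a joint stands for the part that bears it (a point fixed in the world has none). Each returns a list of dicts, best first, with "p" (0 to 1); they miss things now and then, are a little off and sometimes report something else, mostly with a low value. They report only what shows in the picture. A call takes as long as a camera call.
- outline_of(camera, thing): "mask" (480x640 bool, what is visible of it) and "rect" ([left, top, width, height] in pixels, round what is visible of it).
The state is a dict: "clock": time; "joints": joint angles; "dq": joint speeds; "joint_efforts": joint torques, N m; "position": TCP position; "ee_rot": TCP orientation; "force": force on the tool from outside, world axes, zero at the start; "ft_torque": the same for the moment, N m; "width": opening from 0.0 (shut) to 1.0 (fully open).
Only numpy, scipy, OpenCV 4.12 (cv2) and the standard library are available. Lean on these libraries where they do the work, as an engineer would, in place of code of your own. Each camera call takes 0.05 s, during which the arm holds its last target. There are 200 camera calls.

## Working session

There is one attempt and no reset: what is moved stays moved. The work goes in short steps, Python scripts to look and compute and a tool call to move; the robot and the scene stay as the last step left them, time stands still between calls to the robot, and variables do not carry over. Pictures are saved under pics/ and viewed, about 8 in all and at most 12, crops included, and the job is handed in when it is done.

Besides the shell and the picture viewer there is one more tool, called after "Call:" by a JSON object that holds its "api" and its "payload", one argument or row to a line. move_arm: Moves the arm, as the interface text tells. Its arguments: {"type":"object","properties":{"series":{"type":"array"},"grip":{"type":"number"},"force":{"type":"number"}},"required":["series"]}

```bash
mkdir -p pics; python3 - <<'E'
from cell import monitor, imaging, outline_of
import cv2,numpy as np
s=monitor.observe();print(s['clock'],s['position'],s['ee_rot'],s['force'])
for n in("side","top"):
    im=imaging.get_image(n);c=im['color'].copy()
    print(n,im['fx'],im['fy'],im['cx'],im['cy'],im['rvec'],im['tvec'])
    for t in("wide_lid","narrow_lid"):
        for o in outline_of(n,t)[:2]:
            m=o['mask'].astype(np.uint8);print(n,t,o['p'],o['rect'])
            cs,_=cv2.findContours(m,0,2)
            k=max(cs,key=cv2.contourArea);print(cv2.approxPolyDP(k,4,True)[:,0].tolist())
            np.save(f'{n}_{t}.npy',m)
    cv2.imwrite(f'pics/{n}0.png',c[:,:,::-1])
E
```

```text
0.0 [ 0.18794083 -0.59556733  0.24494324] [-3.10345078e+00 -4.78113017e-01  6.20791444e-04] [-0.48003338  0.33526391 -0.11656696]
side 475.67904534525644 475.67904534525644 324.9584202069274 240.6427648679154 [ 0.43689863 -2.60071664  1.39475602] [0.53819414 0.25598867 0.99300602]
side wide_lid 0.73 [273.3, 199.1, 116.6, 73.7]
[[391, 201], [324, 219], [272, 271], [344, 255]]
side narrow_lid 0.76 [303.7, 173.8, 78.2, 41.1]
[[380, 182], [370, 173], [309, 185], [304, 211], [373, 199]]
top 591.4560605996791 591.4560605996791 319.6286559895484 240.80011052582458 [ 2.08538423 -2.12467098  0.24705377] [0.00304621 0.61130063 1.34421302]
top wide_lid 0.85 [258.4, 208.8, 121.4, 91.0]
[[277, 213], [260, 279], [319, 294], [373, 298], [379, 228]]
top narrow_lid 0.64 [403.5, 183.5, 87.1, 87.9]
[[460, 183], [404, 198], [433, 270], [458, 270], [491, 255]]
```

View pics/side0.png

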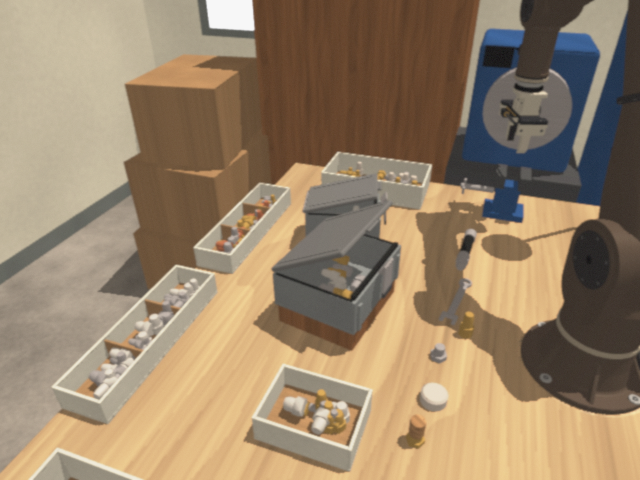

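View pics/top0.png

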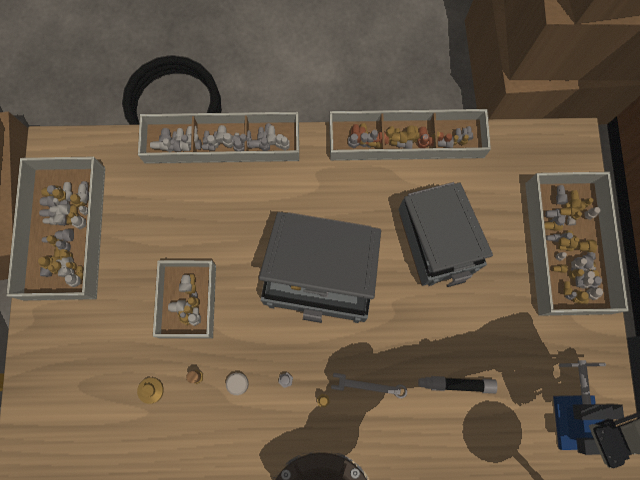

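The side view shows the wide case at about (335,265) with its lid open, and the narrow one behind it at (345,205). In the top view the wide lid's corners are at about (277,214), (381,232), (373,298) and (261,279), with its catch near (313,316). The narrow lid is centred near (447,225). Next I'll fit the hinge pose and lid angle to the masks.

```bash
cat > fit.py <<'E'
import numpy as np,cv2
from cell import imaging,outline_of
from scipy.optimize import differential_evolution
from scipy.spatial.transform import Rotation as R
def proj(im,P):
    return cv2.projectPoints(np.float64(P).reshape(-1,3),np.float64(im['rvec']),np.float64(im['tvec']),
      np.array([[im['fx'],0,im['cx']],[0,im['fy'],im['cy']],[0,0,1.]]),None)[0][:,0]
def frame(p):  # hinge x,y,z, yaw, lid angle -> rotation of lid (x toward hinge side)
    return R.from_euler('ZY',[p[3],p[4]]).as_matrix()
def lid(p,w):  # hinge line at origin, lid extends -x, 0..12 mm up
    c=np.array([[a,b,h] for a in(0,-.2) for b in(-w/2,w/2) for h in(0,.012)])
    return c@frame(p).T+p[:3]
def box(p,w):
    c=np.array([[a,b,h] for a in(0,-.2) for b in(-w/2,w/2) for h in(0,-.085)])
    return c@R.from_euler('z',p[3]).as_matrix().T+p[:3]
def press(p): return np.array(p[:3])+frame(p)@[-.165,0,.012]
def fit(ims,masks,w,b):
    def cost(p):
        t=0
        for n in masks:
            h=cv2.convexHull(np.float32(proj(ims[n],lid(p,w))))
            m=np.zeros((480,640),np.uint8);cv2.fillConvexPoly(m,np.int32(np.round(h*16)),1,shift=4)
            t+=1-(m&masks[n]).sum()/(m|masks[n]).sum()
        return t
    r=differential_evolution(cost,b,seed=1,maxiter=150,popsize=12,tol=1e-6,polish=False)
    return r.x,r.fun
def draw(im,p,w,c):
    for P,k in((lid(p,w),(0,255,0)),(box(p,w),(0,0,255))):
        q=np.int32(np.round(proj(im,P)*16))
        for i in range(8):
            for b in(1,2,4):
                if not i&b: cv2.line(c,tuple(map(int,q[i])),tuple(map(int,q[i|b])),k,1,cv2.LINE_AA,4)
    cv2.circle(c,tuple(map(int,proj(im,press(p))[0])),2,(0,255,255),-1)
E
cat > run.py <<'E'
from fit import *
ims={n:imaging.get_image(n) for n in("side","top")}
out={}
for t,w in(("wide_lid",.24),("narrow_lid",.14)):
    M={n:np.load(f'{n}_{t}.npy') for n in ims}
    yb=(-.15,.2) if w>.2 else (-.45,-.05)
    p,f=fit(ims,M,w,[(.45,.95),yb,(.09,.15),(-.6,.6),(.2,.6)])
    print(t,p.round(4),f,'press',press(p).round(4));out[t]=p
np.savez('p.npz',**out)
cs=[]
for n in ims:
    c=ims[n]['color'][:,:,::-1].copy()
    for t,w in(("wide_lid",.24),("narrow_lid",.14)): draw(ims[n],out[t],w,c)
    y,x=(150,230) if n=="side" else (160,230)
    cs.append(cv2.resize(c[y:y+200,x:x+270],None,fx=1.48*1.0,fy=1.48*1.95/1.95,interpolation=cv2.INTER_CUBIC))
cv2.imwrite('pics/fit.png',np.hstack(cs))
E
python3 run.py
```

```text
wide_lid [ 0.6361 -0.029   0.1367 -0.1949  0.5612] 0.08212162198864714 press [ 0.5053 -0.0032  0.2346]
narrow_lid [ 0.7155 -0.2768  0.1163  0.2157  0.2739] 0.12364302869422317 press [ 0.5635 -0.3101  0.1725]
```

View pics/fit.png

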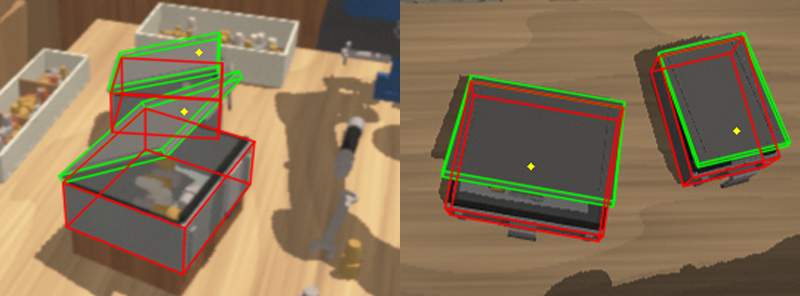

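The fit agrees in both views. The hinge is at z≈0.137, which means a riser of about 52 mm and falls inside the given range. Lid angle is about 0.56 and yaw about -11°. I'll approach above the press point with the gripper shut and its y along the hinge.

Call:
{"api": "move_arm", "payload": {
  "series": [
    [2,3.7,0.8,0,0,-1.8],
    [2,3.7,0.8,0,0,-1.8],
    [2,3.7,0.8,0,0,-1.8],
    [2,3.7,0.8,0,0,-1.8],
    [2,3.7,0.8,0,0,-1.8],
    [2,3.7,0.8,0,0,-1.8],
    [2,3.7,0.8,0,0,-1.8],
    [2,3.7,0.8,0,0,-1.8]
  ],
  "grip": 0
}}

```text
clock: 1.2
position: [0.3487, -0.2984, 0.3103]
ee_rot: [3.14, 0.083, 0.001]
force: [1.7, -0.1, -1.0]
width: 0.35
```

Call:
{"api": "move_arm", "payload": {
  "series": [
    [2,3.7,0,0,0,-1.8],
    [2,3.7,0,0,0,-1.8],
    [2,3.7,0,0,0,-1.8],
    [2,3.7,0,0,0,-1.8],
    [2,3.7,0,0,0,-1.8],
    [2,3.7,0,0,0,-1.8],
    [2,3.7,0,0,0,-1.8],
    [1.7,3.4,0,0,0,-1.8]
  ]
}}

```text
clock: 2.0
position: [0.5059, -0.0051, 0.31]
ee_rot: [-3.126, 0.31, -0.001]
force: [0.5, -0.3, 1.0]
width: 0.006
```

Call:
{"api": "move_arm", "payload": {
  "series": [
    [0,0,0,0,0,0],
    [0,0,0,0,0,0]
  ]
}}

```text
clock: 2.2
position: [0.5052, -0.0064, 0.3096]
ee_rot: [3.127, -0.305, -0.001]
force: [-1.2, 0.5, 0.3]
width: 0.005
```

```bash
python3 - <<'E'
from fit import *
p=np.load('p.npz')['wide_lid']
for a in(p[4],.45,.35,.25,.15,.07,.04,.012,0):
    q=p.copy();q[4]=a;print(round(a,3),(press(q)+[0,0,.019]).round(4))
cs=[]
for n in("side","top"):
    im=imaging.get_image(n);c=im['color'][:,:,::-1].copy()
    cv2.circle(c,tuple(map(int,proj(im,[.5052,-.0064,.2906])[0])),1,(0,0,255),-1)
    y,x=(80,250) if n=="side" else (160,230)
    cs.append(cv2.resize(c[y:y+200,x:x+200],None,fx=2,fy=2,interpolation=cv2.INTER_CUBIC))
cv2.imwrite('pics/hover.png',np.hstack(cs))
E
```

```text
0.561 [ 0.5053 -0.0032  0.2536]
0.45 [ 0.4955 -0.0013  0.2382]
0.35 [4.881e-01 2.000e-04 2.235e-01]
0.25 [0.4822 0.0014 0.2081]
0.15 [0.4778 0.0022 0.1922]
0.07 [0.4755 0.0027 0.1792]
0.04 [0.4748 0.0028 0.1743]
0.012 [0.4744 0.0029 0.1696]
0 [0.4742 0.0029 0.1677]
```

View pics/hover.png

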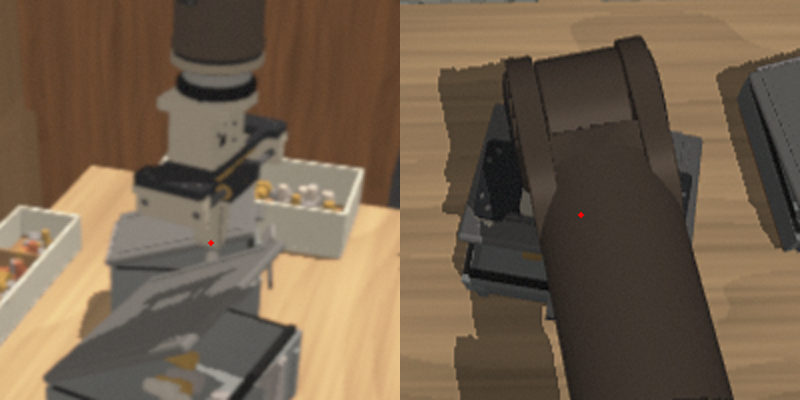

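The crop shows the closed fingertips (left panel, near (212,262)) above the middle of the wide lid, and the narrow lid is well clear. I'll descend to contact now.

Call:
{"api": "move_arm", "payload": {
  "series": [
    [0,0.2,-1.5,0,0,0],
    [0,0.1,-1.5,0,0,0],
    [0,0,-1.2,0,0,0],
    [0,0,-1,0,0,0],
    [0,0,-0.4,0,0,0],
    [0,0,0,0,0,0]
  ]
}}

```text
clock: 2.9
position: [0.5049, -0.0044, 0.2534]
ee_rot: [3.126, -0.31, -0.001]
force: [-0.5, -0.1, 0.5]
width: 0.002
```

Now I'll follow the lid's arc down.

Call:
{"api": "move_arm", "payload": {
  "series": [
    [-0.3,0.1,-0.5,0,0,0],
    [-0.3,0.1,-0.5,0,0,0],
    [-0.3,0.1,-0.5,0,0,0],
    [-0.3,0,-0.5,0,0,0],
    [-0.25,0,-0.5,0,0,0],
    [-0.25,0,-0.5,0,0,0]
  ]
}}

```text
clock: 3.5
position: [0.4879, -0.0009, 0.2233]
ee_rot: [-3.126, 0.309, 0.0]
force: [0.1, -0.3, 0.4]
width: 0.004
```

Call:
{"api": "move_arm", "payload": {
  "series": [
    [-0.2,0.1,-0.5,0,0,0],
    [-0.2,0,-0.5,0,0,0],
    [-0.2,0,-0.5,0,0,0],
    [-0.15,0.1,-0.5,0,0,0],
    [-0.15,0,-0.5,0,0,0],
    [-0.1,0,-0.5,0,0,0]
  ]
}}

```text
clock: 4.1
position: [0.478, 0.0011, 0.1933]
ee_rot: [-3.126, 0.309, 0.0]
force: [-0.5, 0.5, 0.6]
width: 0.003
```

```bash
python3 - <<'E'
from fit import *
im=imaging.get_image("side");c=im['color'][:,:,::-1]
cv2.imwrite('pics/mid.png',cv2.resize(c[100:320,230:450],None,fx=2.5,fy=2.5,interpolation=cv2.INTER_CUBIC))
E
```

```text
(no output)
```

View pics/mid.png

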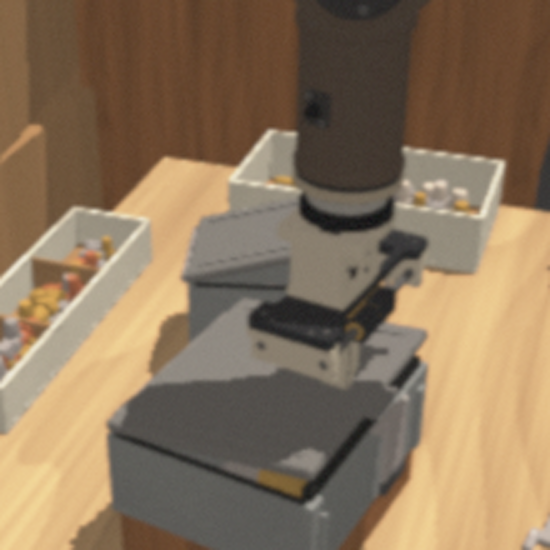

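The lid has followed the fingers down and is only slightly open (front corner near (310,480) in the crop). I'll press on in small steps and watch the force.

Call:
{"api": "move_arm", "payload": {
  "series": [
    [-0.1,0.1,-0.4,0,0,0],
    [-0.1,0,-0.4,0,0,0],
    [-0.1,0,-0.4,0,0,0],
    [0,0,-0.2,0,0,0],
    [0,0,0,0,0,0]
  ]
}}

```text
clock: 4.65
position: [0.4755, 0.0022, 0.1797]
ee_rot: [-3.126, 0.309, -0.001]
force: [0.9, 0.1, 1.3]
width: 0.005
```

Call:
{"api": "move_arm", "payload": {
  "series": [
    [0,0,-0.2,0,0,0],
    [0,0,-0.2,0,0,0],
    [0,0,0,0,0,0]
  ]
}}

```text
clock: 4.95
position: [0.4752, 0.0022, 0.1759]
ee_rot: [-3.126, 0.309, -0.0]
force: [-0.6, 1.1, 5.7]
width: 0.001
```

Call:
{"api": "move_arm", "payload": {
  "series": [
    [0,0,-0.2,0,0,0],
    [0,0,-0.1,0,0,0],
    [0,0,0,0,0,0]
  ]
}}

```text
clock: 5.25
position: [0.4751, 0.0023, 0.1733]
ee_rot: [3.126, -0.308, 0.0]
force: [-3.5, 0.5, 14.0]
width: 0.002
```

Call:
{"api": "move_arm", "payload": {
  "series": [
    [0,0,-0.1,0,0,0],
    [0,0,0,0,0,0]
  ]
}}

```text
clock: 5.45
position: [0.475, 0.0023, 0.1725]
ee_rot: [3.126, -0.309, 0.0]
force: [-4.7, 1.4, 15.8]
width: 0.006
```

Call:
{"api": "move_arm", "payload": {
  "series": [
    [0,0,-0.1,0,0,0],
    [0,0,0,0,0,0]
  ]
}}

```text
clock: 5.65
position: [0.475, 0.0023, 0.1718]
ee_rot: [3.126, -0.309, 0.0]
force: [-5.9, 1.0, 20.0]
width: 0.004
```

Call:
{"api": "move_arm", "payload": {
  "series": [
    [0,0,-0.1,0,0,0],
    [0,0,0,0,0,0]
  ]
}}

```text
clock: 5.85
position: [0.4749, 0.0023, 0.1712]
ee_rot: [3.126, -0.309, 0.001]
force: [-7.9, 0.6, 24.7]
width: 0.007
```

Call:
{"api": "move_arm", "payload": {
  "series": [
    [0,0,-0.1,0,0,0],
    [0,0,0,0,0,0]
  ]
}}

```text
clock: 6.05
position: [0.475, 0.0023, 0.1711]
ee_rot: [3.126, -0.308, 0.001]
force: [-11.2, 0.4, 36.1]
width: 0.002
```

Call:
{"api": "move_arm", "payload": {
  "series": [
    [0,0,-0.1,0,0,0],
    [0,0,0,0,0,0]
  ]
}}

```text
clock: 6.25
position: [0.475, 0.0023, 0.1709]
ee_rot: [3.125, -0.309, 0.002]
force: [-15.6, 0.7, 48.3]
width: 0.001
```

Force rises 11–12 N per mm with no further travel, so the lid is on its stop. I'll back off slowly to see whether it stays down.

Call:
{"api": "move_arm", "payload": {
  "series": [
    [0,0,0.3,0,0,0],
    [0,0,0.2,0,0,0],
    [0,0,0.2,0,0,0],
    [0,0,0,0,0,0]
  ]
}}

```text
clock: 6.65
position: [0.4748, 0.0018, 0.1747]
ee_rot: [3.126, -0.309, -0.0]
force: [-0.3, -1.5, -0.6]
width: 0.007
```

Call:
{"api": "move_arm", "payload": {
  "series": [
    [0,0,0.3,0,0,0],
    [0,0,0.3,0,0,0],
    [0,0,0,0,0,0]
  ]
}}

```text
clock: 6.95
position: [0.4752, 0.002, 0.1809]
ee_rot: [3.126, -0.309, 0.0]
force: [0.3, -0.2, 0.0]
width: 0.006
```

Call:
{"api": "move_arm", "payload": {
  "series": [
    [0,0,2,0,0,0],
    [0,0,3,0,0,0],
    [0,0,4,0,0,0],
    [-1,-4,3,0,0,0],
    [-1,-4,0,0,0,0],
    [-1,-4,0,0,0,0],
    [-1,-4,0,0,0,0],
    [-1,-4,0,0,0,0]
  ]
}}

```text
clock: 7.75
position: [0.4246, -0.1988, 0.3003]
ee_rot: [3.126, -0.309, 0.001]
force: [0.4, -0.1, -0.4]
width: 0.004
```

Call:
{"api": "move_arm", "payload": {
  "series": [
    [-1,-4,0,0,0,0],
    [-1,-4,0,0,0,0],
    [-1,-4,0,0,0,0],
    [-1,-4,0,0,0,0],
    [-1,-4,0,0,0,0],
    [-1,-4,0,0,0,0],
    [0,0,0,0,0,0],
    [0,0,0,0,0,0]
  ]
}}

```text
clock: 8.55
position: [0.3647, -0.4378, 0.2995]
ee_rot: [-3.125, 0.312, 0.001]
force: [0.4, 0.2, 0.2]
width: 0.007
```

```bash
python3 - <<'E'
from fit import *
P=np.load('p.npz')
cs=[]
q={k:P[k].copy() for k in P}; q['wide_lid'][4]=.012
for n in("side","top"):
    im=imaging.get_image(n);c=im['color'][:,:,::-1].copy();d=c.copy()
    for t,w in(("wide_lid",.24),("narrow_lid",.14)):
        o=outline_of(n,t); m=o[0]['mask'].astype(np.uint8) if o else None
        if m is not None:
            m0=np.load(f'{n}_{t}.npy');print(n,t,o[0]['p'],o[0]['rect'],'IoU with start',(m&m0).sum()/(m|m0).sum())
        draw(im,q[t],w,d)
    y,x=(150,240) if n=="side" else (165,240)
    cs.append(np.vstack([cv2.resize(k[y:y+160,x:x+220],None,fx=1.8,fy=1.8,interpolation=cv2.INTER_CUBIC) for k in(c,d)]))
cv2.imwrite('pics/end.png',np.hstack(cs))
E
```

```text
side wide_lid 0.73 [273.8, 218.7, 127.4, 84.0] IoU with start 0.32461873638344224
side narrow_lid 0.94 [302.9, 172.8, 76.7, 43.2] IoU with start 0.9365404298874105
top wide_lid 0.82 [263.5, 214.5, 117.0, 103.3] IoU with start 0.74589027530204
top narrow_lid 0.61 [405.2, 185.2, 86.3, 86.8] IoU with start 0.971604447974583
```

View pics/end.png

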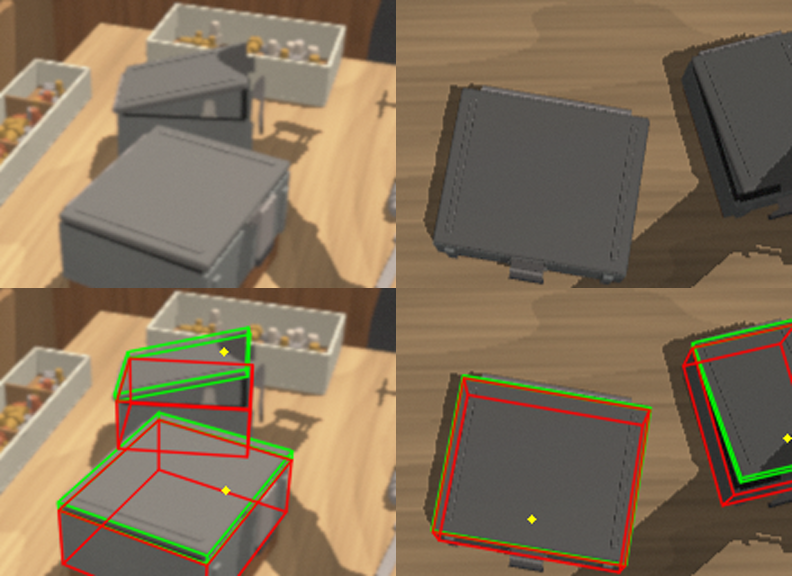

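Both views show the wide lid flat and the narrow lid unchanged. I'll take one close look at the wide lid's gap and catch.

```bash
python3 - <<'E'
from fit import *
c=[]
for n,y,x in(("side",215,320),("top",270,270)):
    k=imaging.get_image(n)['color'][:,:,::-1].astype(float)
    for _ in range(3): k=k+imaging.get_image(n)['color'][:,:,::-1]
    k=np.uint8(np.clip(k/4*1.5,0,255))
    c.append(cv2.resize(k[y:y+(90 if n=="side" else 90),x:x+90],(400,400),interpolation=cv2.INTER_CUBIC))
cv2.imwrite('pics/catch.png',np.hstack(c))
E
```

```text
(no output)
```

View pics/catch.png

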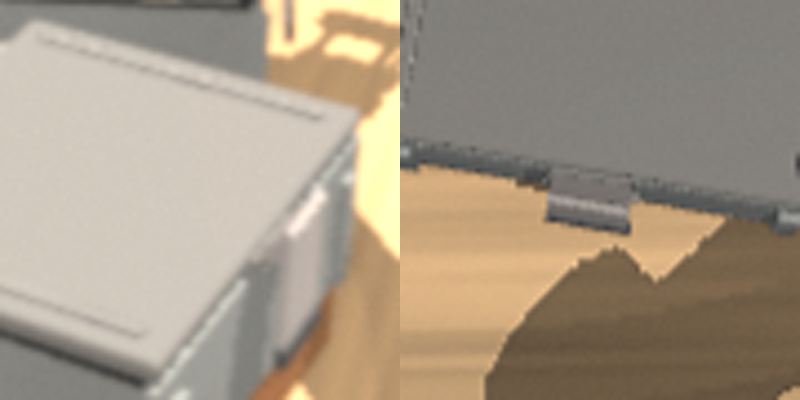

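The pictures alone don't separate 0.012 rad from about 0.04 rad. Touching the lid again will: its top should sit about 2 mm above the stop if caught and 5–7 mm above if not. There is plenty of time.

```bash
python3 - <<'E'
from fit import *
p=np.load('p.npz')['wide_lid'].copy();p[4]=0;F=frame(p)
for n in("side","top"):
    im=imaging.get_image(n)
    for z in(0,.018):
        print(n,z,proj(im,[press(p)+F@np.array([-.038,s,z]) for s in(-.02,.02)]).round(1).tolist())
E
```

```text
side 0 [[385.5, 263.3], [377.7, 272.9]]
side 0.018 [[386.0, 256.5], [378.2, 266.1]]
top 0 [[321.8, 311.9], [303.9, 308.7]]
top 0.018 [[321.9, 311.0], [303.7, 307.7]]
```

Call:
{"api": "move_arm", "payload": {
  "series": [
    [1,4,0,0,0,0],
    [1,4,0,0,0,0],
    [1,4,0,0,0,0],
    [1,4,0,0,0,0],
    [1,4,0,0,0,0],
    [1,4,0,0,0,0],
    [1,4,0,0,0,0],
    [1,4,0,0,0,0]
  ]
}}

```text
clock: 10.15
position: [0.4455, -0.1157, 0.3004]
ee_rot: [3.126, -0.309, 0.001]
force: [1.1, -0.0, 0.3]
width: 0.004
```

Call:
{"api": "move_arm", "payload": {
  "series": [
    [1,4,0,0,0,0],
    [1,4,0,0,0,0],
    [1,4,0,0,0,0],
    [0,0,-4,0,0,0],
    [0,0,-4,0,0,0],
    [0,0,-3,0,0,0],
    [0,0,-1,0,0,0],
    [0,0,0,0,0,0]
  ]
}}

```text
clock: 10.95
position: [0.4747, 0.0027, 0.1794]
ee_rot: [3.126, -0.309, -0.004]
force: [0.5, 0.1, 0.1]
width: 0.002
```

Call:
{"api": "move_arm", "payload": {
  "series": [
    [0,0,-0.2,0,0,0],
    [0,0,0,0,0,0]
  ]
}}

```text
clock: 11.15
position: [0.4763, 0.0028, 0.1795]
ee_rot: [-3.126, 0.309, -0.004]
force: [-0.3, -0.1, -0.3]
width: 0.002
```

Call:
{"api": "move_arm", "payload": {
  "series": [
    [0,0,-0.2,0,0,0],
    [0,0,0,0,0,0]
  ]
}}

```text
clock: 11.35
position: [0.4757, 0.0027, 0.1767]
ee_rot: [-3.126, 0.309, -0.002]
force: [0.3, -0.4, 0.0]
width: 0.004
```

Call:
{"api": "move_arm", "payload": {
  "series": [
    [0,0,-0.1,0,0,0],
    [0,0,0,0,0,0]
  ]
}}

```text
clock: 11.55
position: [0.4754, 0.0027, 0.1752]
ee_rot: [3.126, -0.309, 0.0]
force: [0.2, -0.0, -0.3]
width: 0.003
```

Call:
{"api": "move_arm", "payload": {
  "series": [
    [0,0,-0.1,0,0,0],
    [0,0,0,0,0,0]
  ]
}}

```text
clock: 11.75
position: [0.4754, 0.0027, 0.1744]
ee_rot: [3.126, -0.309, 0.0]
force: [-1.4, -0.0, 4.7]
width: 0.004
```

Call:
{"api": "move_arm", "payload": {
  "series": [
    [0,0,-0.1,0,0,0],
    [0,0,0,0,0,0]
  ]
}}

```text
clock: 11.95
position: [0.4754, 0.0028, 0.1739]
ee_rot: [3.126, -0.309, 0.001]
force: [-3.7, -0.3, 12.2]
width: 0.005
```

Call:
{"api": "move_arm", "payload": {
  "series": [
    [0,0,-0.1,0,0,0],
    [0,0,0,0,0,0]
  ]
}}

```text
clock: 12.15
position: [0.4754, 0.0028, 0.1731]
ee_rot: [3.126, -0.309, 0.001]
force: [-5.3, -0.0, 14.2]
width: 0.002
```

Call:
{"api": "move_arm", "payload": {
  "series": [
    [0,0,-0.1,0,0,0],
    [0,0,0,0,0,0]
  ]
}}

```text
clock: 12.35
position: [0.4753, 0.0028, 0.1722]
ee_rot: [3.126, -0.309, 0.001]
force: [-5.6, -0.8, 17.3]
width: 0.008
```

Call:
{"api": "move_arm", "payload": {
  "series": [
    [0,0,-0.1,0,0,0],
    [0,0,0,0,0,0]
  ]
}}

```text
clock: 12.55
position: [0.4753, 0.0028, 0.1716]
ee_rot: [3.126, -0.309, 0.001]
force: [-7.9, -1.4, 22.0]
width: 0.008
```

Lid contact is at about 0.1747, with zero force at 0.1752, whereas the first descent already met 5.7 N at 0.1759. Force then rises steeply to about 12 N, which fits a gasket preload held by the catch. So the lid stayed down unaided for about 5 s. I'll retract and hand in.

Call:
{"api": "move_arm", "payload": {
  "series": [
    [0,0,0.4,0,0,0],
    [0,0,1,0,0,0],
    [0,0,3,0,0,0],
    [0,0,4,0,0,0],
    [-1,-4,3,0,0,0],
    [-1,-4,0,0,0,0],
    [-1,-4,0,0,0,0],
    [-1,-4,0,0,0,0]
  ]
}}

```text
clock: 13.35
position: [0.435, -0.1579, 0.2843]
ee_rot: [3.126, -0.308, 0.002]
force: [0.0, -0.3, -1.6]
width: 0.006
```

Call:
{"api": "move_arm", "payload": {
  "series": [
    [-1,-4,0,0,0,0],
    [-1,-4,0,0,0,0],
    [-1,-4,0,0,0,0],
    [-1,-4,0,0,0,0],
    [-1,-4,0,0,0,0],
    [-1,-4,0,0,0,0],
    [0,0,0,0,0,0],
    [0,0,0,0,0,0]
  ]
}}

```text
clock: 14.15
position: [0.375, -0.3971, 0.2834]
ee_rot: [-3.126, 0.312, 0.001]
force: [0.6, 1.3, 0.7]
width: 0.003
```

```bash
python3 - <<'E'
from fit import *
from cell import monitor,workorder
P=np.load('p.npz')
for n in("side","top"):
    im=imaging.get_image(n)
    for t in("wide_lid","narrow_lid"):
        m=outline_of(n,t)
        if not m: print(n,t,'none');continue
        a=m[0]['mask'];b=np.load(f'{n}_{t}.npy')>0;print(n,t,m[0]['rect'],round((a&b).sum()/(a|b).sum(),3))
        if t[0]=='w':
            for ang in(0,.012,.04,.08):
                q=P[t].copy();q[4]=ang;k=np.zeros((480,640),np.uint8)
                cv2.fillConvexPoly(k,np.int32(cv2.convexHull(np.float32(proj(im,lid(q,.24))))*16),1,shift=4)
                print(ang,round((a&(k>0)).sum()/(a|(k>0)).sum(),3))
s=monitor.observe();print(s['clock'],s['position'],s['force'])
workorder.sign_off()
E
```

```text
side wide_lid [272.4, 221.1, 128.5, 80.3] 0.318
0 0.911
0.012 0.919
0.04 0.933
0.08 0.921
side narrow_lid [302.0, 171.4, 78.8, 43.7] 0.965
top wide_lid [262.3, 211.9, 119.1, 104.0] 0.739
0 0.968
0.012 0.97
0.04 0.97
0.08 0.971
top narrow_lid [404.6, 183.9, 86.4, 86.3] 0.978
14.45 [ 0.37607231 -0.39548667  0.28376661] [0.29098587 0.27512753 0.03951649]
the job is handed in; nothing more can be done
```

I pressed the wide case's lid down its arc onto the rigid stop with the gripper shut, then backed the arm clear and handed the job in at about 14.5 s. The evidence is that the catch snapped over and the lid stays down by itself. I did not see the catch over the lid directly.

- **Press:** At the stop the wrist force on the closed fingertips peaked at about 48 N up, plus about 16 N sideways. That is above the roughly 15 N given, because I pushed on to confirm the stop. Only the fingertips should have been touching the lid.
- **Lid staying down:** About 5 s after the first release I touched the lid again. It was still down, about 3.5 mm above the measured stop. There was no force where the first descent had already met 6 N, then a steep rise to about 12 N, as a lid held by its catch against the gasket would give.
- **What disagreed:** By that touch the lid rests at about 0.02 rad rather than 0.012. The outline check could not separate 0.012 from 0.04 to 0.08 rad, and in the side view it fitted 0.04 slightly better. My belief that the catch is over therefore rests mainly on the force readings.
- **Narrow case:** I did not touch its lid. Its outline matches the start with an overlap of 0.965 in the side view and 0.978 from the top.

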